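# Unlatch the panel press and hold its boom up

## Robot

A 7-joint arm with a two-finger parallel gripper is mounted at the origin on the work surface. World frame = base frame: x ahead of the robot, y to its left, z up, the work surface at z = 0. Lengths are in mm, angles in rad, forces in N, time in s.
With the tool pointing down it reaches from about 400 to 850 mm from the base axis. Payload 4.5 kg.
Tool frame: the origin (TCP) lies midway between the tips of the shut fingers; the grasp point (between the pads) lies 19 mm behind it; z points along the fingers, y is the direction in which the jaws open and shut (so a half turn about z gives the same grasp; the last joint's range is limited). The gripper opens to 88 mm and grips with 3 to 60 N. Pads are 18 mm wide; open, the fingers measure 123 mm over their backs; the gripper's body (75 mm by 187 mm) begins 45 mm behind the grasp point.
Start: joints at [-1.313, 0.689, -0.195, 1.565, 0.157, 0.902, -0.215], TCP at [138.688, 609.442, 238.743] pointing down, gripper open.
Joint ranges: [-3.01, 3.01], [-0.46, 2.08], [-1.47, 1.51], [0.13, 2.56], [-1, 4.14], [0.04, 2.09], [-2.66, 2.66]. Speed limits (rad/s): [2.57, 2.57, 3.14, 3.14, 3.14, 3.14, 3.14].

## Interface

Orientations are given as a 3x3 rotation matrix whose columns are the frame's x, y, z axes.
In Python, from rig import manip gives the robot as it stands. Calls block until the motion is done:
- manip.movep(position, orientation): joint-space move of the TCP to a pose.
- manip.movel(position, orientation=None, max_speed=150, max_force=None): straight line of the TCP; orientation=None keeps the orientation; max_speed is the mean speed in mm/s. With max_force (N) it stops when the force on the tool has changed by that much, and returns True; else False.
- manip.movej(angles): joint-space move.
- manip.ungrasp() and manip.grasp(): open the fingers fully, or close them until they stop; the grip force is fixed at half the most.
- manip.hold(seconds).
- manip.ik(position, orientation): joint angles nearest the present ones, or None.
- manip.snapshot(name): name is "side" or "top" or "wrist"; returns (picture, depth): 480x640x3 uint8, red, green, blue; 480x640 float32, mm along the optical axis (not along the pixel's ray), 0 where there is no reading.
- manip.camera_params(name): a dict with "camera_matrix" (3x3 intrinsics, pixels), "R" (3x3) and "t" (3): a world point X has camera coordinates R X + t. Camera axes: x right, y down, z forward; pixel columns grow to the right and rows downward; lengths in mm; the calibration is good to about 2 mm. The wrist camera is an equidistant fisheye: a pixel r from the principal point sees the ray r / f radians off the axis. A picture is of the moment at which its call begins: read the wrist's pose just before it. camera_params takes no time and is no camera call; for the wrist camera it gives the pose at the moment of the call.
A pose or a line that the arm cannot do raises manip.PlanningError and nothing moves.
- manip.finish_job(): hands the job in, once; it reports no verdict.
Trained networks look in the newest picture that a camera, given by its name, has taken for a name from the list of things; names that differ only in an ending like _2 or _b are one class to them, and where a whole thing is asked for, a point or a joint stands for the part that bears it (a point fixed in the world has none). Each returns a list of dicts, best first, with "confidence" (0 to 1); they miss things now and then, are a little off and sometimes report something else, mostly with a low value. They report only what shows in the picture. A call takes as long as a camera call. They do not tell look-alikes from the thing itself.
- manip.outline_of(name, camera): "mask" (480x640 bool, what is visible of it).
- manip.pinpoint(name, camera): "at" ([x, y, z] in mm, in world coordinates, good to about 4 mm: a listed point, or the origin of a listed thing).
Readings, each from a call of its own:
- manip.get_t(): time.
- manip.get_joint_pos(): joint angles.
- manip.get_joint_vel(): joint speeds.
- manip.get_joint_efforts(): joint torques, N m.
- manip.get_ee_pos(): TCP position.
- manip.get_orientation(): TCP orientation.
- manip.get_contact_force(): force on the tool from outside, world axes, zero at the start.
- manip.get_wrist_torque(): the same for the moment, N m.
- manip.get_finger_gap(): finger opening in mm.
Only numpy, scipy, OpenCV 4.12 (cv2) and the standard library are available. Lean on these libraries where they do the work, as an engineer would, in place of code of your own. Each camera call takes 0.05 s, during which the arm holds its last target. There are 200 camera calls.

## Task

The freshly glued panel in the studio press is ready to come out. Draw the black safety pin out of the press and put it in the white tray; then pull the yellow latch tab fully sideways against its spring, lift the red boom's coupler off the steel ball to about 10 cm above where it sat, and finish still holding it up there, so that the painter can slide the panel out. Leave the press's panel, the brush pot, the paint jar and the mug undisturbed, and the tray where it is.

Things in the scene. Friction and masses are not known exactly. Their poses are not given: they have to be found in the camera images.
- stand: Fixed press stand. Plywood board (x -70 to 360, y +-80, 18 mm thick) with a 50 mm steel ball at the end near the robot, centre 75 mm high, and blue hinge cheeks, 123 mm high, at the far end. Origin on the table under the ball; x runs along the boom to the hinge, y to the left of that (latch side), z up. The hinge axis is parallel to y at x 300, z 100 mm.
- boom: Red boom, tube 36 mm wide, top 115 mm high when down, ending in a cup coupler 68 mm across over the ball. 0.55 to 1.05 kg, 2 to 6 N at the coupler; falls back if let go. Origin at the ball's centre and axes as the stand's while down; rising turns it about its +y (to 0.8 rad). The latch's plate under the ball blocks it until pulled. Its rubber foot hangs 1.5 mm above the panel.
- coupler_top (a point): Centre of the coupler's top face, straight above the ball, 112 mm above the table when down (0.30 m from the hinge).
- latch (a joint): Slide of the spring latch on the boom, in m: 0 shut under the ball, 0.019 fully pulled towards the stand's +y. Wholly clear of the ball from 0.016. Spring force 5 N shut to 9 N fully pulled; springs back if let go. With the pin in place it moves no more than about 5 mm.
- latch_tab (a point): Grip point of the yellow latch tab: upright plate 28 mm along the stand's x, 12 mm thick along y, 120 to 170 mm high. Point 150 mm high, at x 0, y 62 mm in the stand's frame while shut, so 300 mm in x and 50 mm in height from the hinge axis. The tab rides on the boom: lifting it lifts the boom. Both sides are free for fingers that stay above 115 mm.
- pin_head (a point): Centre of the black safety pin's grip head, an upright cylinder 22 mm across, 27 mm tall; z along the pin. Shank below 10 mm across, 53 mm long, 20 mm deep in an 11 mm hole in the boom's dark side block (95 mm high). Starts at x 75, y 75.5 mm in the stand's frame, 142 mm high; the pin's foot is 66.5 mm below this point. Drawn straight up.
- pin_mid (a point): The same pin, 40 mm from its foot, half-way along its 80 mm length.
- tray: White open tray 180 (x) x 150 (y) x 25 mm, walls 4 mm, 0.7 kg, loose on the table to the robot's left or right. Origin under its centre, on the table.
- panel: Painted panel 180 x 130 x 4 mm lying on the base board under the press foot. Origin under its centre.
- brush_pot: Blue pot 72 mm across, 100 mm tall, with brushes to 220 mm. Origin under its centre.
- paint_jar: Green jar with white cap, 64 mm across, 75 mm tall. Origin under its centre.
- mug: White mug 80 mm across, 85 mm tall, with a handle. Origin under its centre.
Not all that is in view belongs to the job. Of the things that look like the tray, take the one that is nearest to the robot's base at the start.

How it is judged:
By the outcome, as a careful person would: the job done as asked, in the order asked, and still so for the second after the job is handed in, while the arm keeps its last pose, push and grip.
It also fails if it takes over 46 s, if anything falls off the work surface, if the arm or the gripper's body presses on something with over 40 N, if the wrist force passes 120 N, or if a joint passes its speed limit or range.

## Working session

There is one attempt and no reset: what is moved stays moved. The work goes in short steps, each a Python script; the robot and the scene stay as the last script left them, time stands still between calls to the robot, and variables do not carry over. Pictures are saved under pics/ and viewed, about 8 in all and at most 12, crops included, and the job is handed in when it is done.

```bash
ls; mkdir -p pics; python3 - <<'E'
from rig import manip as m
import cv2,numpy as np
for c in("top","side"):
    p,d=m.snapshot(c); cv2.imwrite(f"pics/{c}0.png",p[...,::-1])
    for n in("stand","boom","coupler_top","latch_tab","pin_head","pin_mid","tray","panel","brush_pot","paint_jar","mug"):
        print(c,n,[(np.round(r["at"]).tolist(),round(r["confidence"],2)) for r in m.pinpoint(n,c)])
print(m.get_t(),m.get_ee_pos(),m.get_orientation())
E
```

```text
pics
top stand [([529.0, 17.0, -1.0], 0.8)]
top boom [([526.0, 20.0, 74.0], 0.58)]
top coupler_top [([523.0, 21.0, 112.0], 0.91)]
top latch_tab [([534.0, 78.0, 148.0], 0.58), ([444.0, 344.0, -3.0], 0.22)]
top pin_head [([607.0, 78.0, 142.0], 0.55)]
top pin_mid [([613.0, 91.0, 111.0], 0.41)]
top tray [([444.0, 346.0, -1.0], 0.76), ([523.0, 579.0, 0.0], 0.74)]
top panel [([682.0, -4.0, 16.0], 0.78)]
top brush_pot [([419.0, -322.0, -2.0], 0.81)]
top paint_jar [([705.0, 352.0, -1.0], 0.63)]
top mug [([654.0, -388.0, -1.0], 0.85)]
side stand [([527.0, 19.0, -2.0], 0.7), ([418.0, -319.0, -4.0], 0.51), ([654.0, -388.0, 0.0], 0.43)]
side boom [([521.0, 19.0, 75.0], 0.96)]
side coupler_top [([524.0, 17.0, 76.0], 0.32)]
side latch_tab [([532.0, 82.0, 151.0], 0.97), ([654.0, -386.0, -2.0], 0.39)]
side pin_head [([612.0, 84.0, 143.0], 0.62)]
side pin_mid [([608.0, 83.0, 116.0], 0.64), ([527.0, 17.0, -2.0], 0.64)]
side tray [([528.0, 580.0, 3.0], 0.85), ([439.0, 344.0, 2.0], 0.65)]
side panel [([679.0, -2.0, 18.0], 0.76)]
side brush_pot [([418.0, -317.0, -3.0], 0.92)]
side paint_jar [([713.0, 351.0, 4.0], 0.97)]
side mug [([655.0, -387.0, -0.0], 0.7)]
1.2 [138.70639788 609.45734769 238.75848134] [[-9.75057104e-01  2.21954147e-01 -6.83524813e-06]
 [ 2.21954144e-01  9.75057094e-01  1.43786238e-04]
 [ 3.85787090e-05  1.38682681e-04 -9.99999990e-01]]
```

View pics/top0.png

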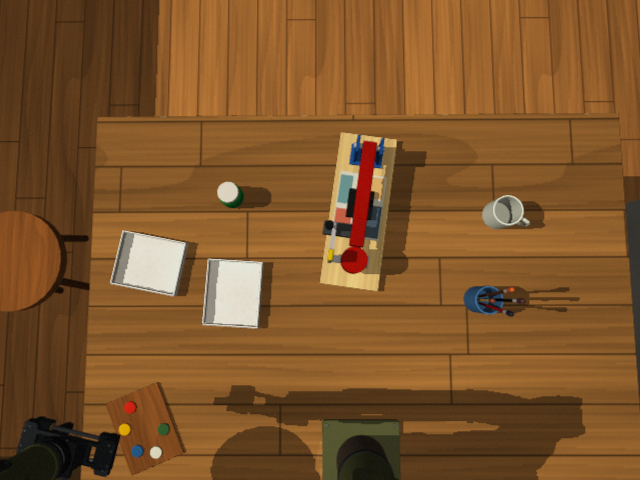

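View pics/side0.png

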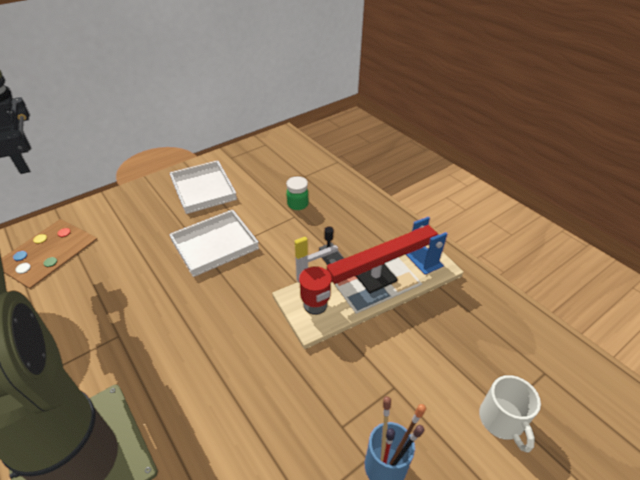

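Coupler at about (355,260) px, tab (331,255), pin (329,228). Of the two trays, the near one is at (233,292) px, about (443,345) mm, and it's the nearest to the base. Next is a close wrist look above the press.

```bash
cat > h.py <<'E'
from rig import manip as m
import cv2,numpy as np
from scipy.spatial.transform import Rotation as Ro
def rz(a): return Ro.from_euler('z',a).as_matrix()
def ry(a): return Ro.from_euler('y',a).as_matrix()
DOWN=np.diag([1.,-1,-1])   # tool y along -y of the frame
def cloud(c):
    P=m.camera_params(c); p,d=m.snapshot(c); K=P["camera_matrix"]
    v,u=np.mgrid[:480,:640]; x=(u-K[0,2])/K[0,0]; y=(v-K[1,2])/K[1,1]
    if c=="wrist":
        r=np.hypot(x,y); s=np.where(r>1e-6,np.tan(np.minimum(r,1.5))/np.maximum(r,1e-6),1); x=x*s;y=y*s
    X=np.stack([x*d,y*d,d],-1); W=(X-P["t"])@P["R"]; W[d<=0]=np.nan
    return p,W
def masks(p):
    h=cv2.cvtColor(p,cv2.COLOR_RGB2HSV).astype(int); H,S,V=h[...,0],h[...,1],h[...,2]
    return {"red":((H<6)|(H>174))&(S>180)&(V>60),"yel":(H>22)&(H<34)&(S>150)&(V>110),"blk":V<50}
E
python3 - <<'E'
from h import *
a=-0.14
for b in (0,np.pi):
    R=rz(a+b)@DOWN; print(b,m.ik([540,60,330],R))
R0=m.get_orientation()
R=min((rz(a+b)@DOWN for b in (0,np.pi)),key=lambda R:np.abs(m.ik([540,60,330],R)-m.get_joint_pos()).max() if m.ik([540,60,330],R) is not None else 99)
m.movep([540,60,330],R)
print(m.get_t(),R.round(2).tolist())
for c in("wrist","top"):
    p,W=cloud(c); cv2.imwrite(f"pics/{c}1.png",p[...,::-1]); np.savez(f"{c}1.npz",p=p,W=W)
    for n in("coupler_top","latch_tab","pin_head","boom"):
        print(c,n,[(np.round(r["at"],1).tolist(),round(r["confidence"],2)) for r in m.pinpoint(n,c)])
    for k,M in masks(p).items():
        z=W[...,2]; lo,hi={"red":(105,122),"yel":(162,178),"blk":(148,162)}[k]
        M=M&(z>lo)&(z<hi)&(abs(W[...,1]-30)<150)&(W[...,0]>450)&(W[...,0]<950); Q=W[M]
        print(c,k,len(Q),len(Q) and [Q.min(0).round(1),Q.max(0).round(1),np.median(Q,0).round(1)])
print(m.get_t())
E
```

```text
0 [-0.58684975  0.54357009  0.65802467  1.713197   -0.38120644  1.01628467
 -1.50521519]
3.141592653589793 [-0.055567    0.47679032 -0.22165772  1.68647452  0.12084191  0.99171229
  1.11125786]
3.6417 [[0.99, -0.14, 0.0], [-0.14, -0.99, 0.0], [0.0, 0.0, -1.0]]
wrist coupler_top [([606.9, 82.9, 121.0], 0.71), ([441.3, 348.7, -3.6], 0.35)]
wrist latch_tab [([534.3, 80.6, 147.4], 0.93)]
wrist pin_head []
wrist boom [([525.0, 19.3, 73.8], 0.75)]
wrist red 10151 [array([492.7, -30.3, 105.1]), array([757.6,  51.6, 118.3]), array([609.8,   5.9, 114.4])]
wrist yel 441 [array([520.4,  73.7, 162.2]), array([547.9,  88.2, 171.9]), array([534.8,  80.6, 169.6])]
wrist blk 421 [array([599.7,  72.8, 148.6]), array([619.6,  92.1, 156.9]), array([609.6,  82.4, 155. ])]
top coupler_top []
top latch_tab []
top pin_head [([657.1, -384.1, -3.5], 0.26)]
top boom []
top red 710 [array([688.7, -42. , 107. ]), array([832.8,  11.7, 121.4]), array([761.1, -15.2, 114.5])]
top yel 0 0
top blk 0 0
4.1417
```

View pics/wrist1.png

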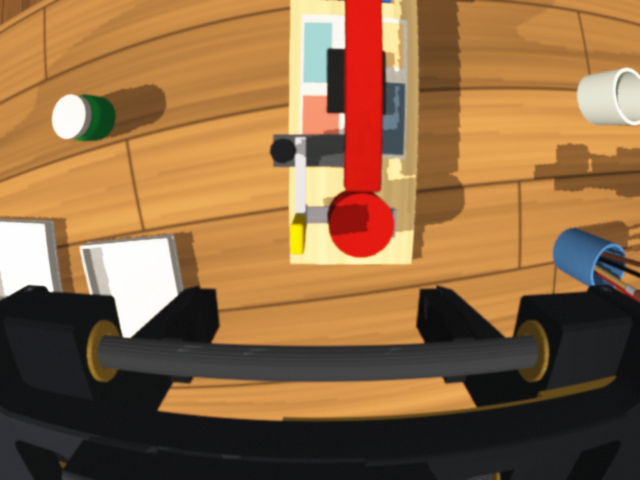

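The wrist view shows the coupler at (361,222), the tab at (298,232) and the pin at (284,150) px. The heights fit: tab top 170, pin top 155. Next I'll fit the yaw.

```bash
python3 - <<'E'
from h import *
f=np.load("wrist1.npz"); p,W=f["p"],f["W"]; z=W[...,2]; M=masks(p)["red"]&(z>108)&(z<122)&(W[...,0]<900)&(abs(W[...,1])<150)
Q=W[M]
# coupler circle centre: z~112, x<545 ; boom axis
c=np.median(Q[(Q[:,0]<555)],0); (cc,r)=cv2.minEnclosingCircle(Q[Q[:,0]<545][:,:2].astype(np.float32)); print("coupler",c,cc,r)
B=Q[(Q[:,0]>590)&(Q[:,0]<740)]
cs=[]
for x in np.arange(590,740,10):
    b=B[(B[:,0]>=x)&(B[:,0]<x+10)]
    cs.append([x+5,(b[:,1].min()+b[:,1].max())/2,np.ptp(b[:,1])])
cs=np.array(cs);k=np.polyfit(cs[:,0],cs[:,1],1);print("yaw",np.arctan(k[0]),cs[:,2].mean(),np.polyval(k,525))
print("resid",np.ptp(cs[:,1]-np.polyval(k,cs[:,0])))
y=W[masks(p)["yel"]&(z>167)&(z<173)];b=W[masks(p)["blk"]&(z>153)&(z<158)&(abs(W[...,0]-609)<25)&(abs(W[...,1]-82)<25)]
T=np.array(cv2.minAreaRect(y[:,:2].astype(np.float32))[0]);print(cv2.minAreaRect(y[:,:2].astype(np.float32)));(pc,pr)=cv2.minEnclosingCircle(b[:,:2].astype(np.float32));print(pc,pr)
S=np.array([[0,0],[0,62],[75,75.5]]);D=np.array([cc,T,pc])
s=S-S.mean(0);d=D-D.mean(0);a=np.arctan2((s[:,0]*d[:,1]-s[:,1]*d[:,0]).sum(),(s*d).sum())
Rm=np.array([[np.cos(a),-np.sin(a)],[np.sin(a),np.cos(a)]]);o=D.mean(0)-Rm@S.mean(0);print("fit",a,o,(D-S@Rm.T-o).round(1).tolist())
E
```

```text
coupler [525.99076829  19.96742233 112.0239484 ] (525.7880859375, 19.981840133666992) 33.29361343383789
yaw -0.14087334845546512 36.15271711138689 19.41310832372723
resid 0.9215112428561216
((534.0949096679688, 80.81559753417969), (11.3123197555542, 27.299869537353516), 80.90943908691406)
(609.4998779296875, 82.24610137939453) 10.212944030761719
fit -0.14947720053863084 [524.9141769  19.4152936] [[0.9, 0.6], [-0.1, 0.1], [-0.8, -0.7]]
```

```bash
python3 - <<'E'
from h import *
R=rz(-0.145)@DOWN
m.movep([609.5,82.2,215],R)
print(m.movel([609.5,82.2,123],max_speed=100,max_force=15),m.get_ee_pos())
m.grasp(); print(m.get_finger_gap(),m.get_contact_force(),m.get_t())
e=m.get_ee_pos(); print(m.movel([e[0],e[1],150],max_speed=40,max_force=30),m.get_contact_force())
m.movel([e[0],e[1],240],max_speed=120)
print(m.get_finger_gap(),m.get_contact_force(),m.get_t())
p,W=cloud("side"); cv2.imwrite("pics/side2.png",p[80:400,150:500][...,::-1])
print([(r["at"],r["confidence"]) for r in m.pinpoint("pin_head","side")],[(r["at"],r["confidence"]) for r in m.pinpoint("pin_mid","side")],m.get_ee_pos())
# tray from side & top
for c in("top","side"):
    if c=="top": p,W=cloud("top")
    for o in m.outline_of("tray",c):
        k=o["mask"]; q=W[k]; q=q[(q[:,2]>15)&(q[:,2]<32)]
        if len(q)>20: print(c,o["confidence"],cv2.minAreaRect(q[:,:2].astype(np.float32)))
# tilt options
C=np.array([442,345.])
for ya in np.arange(-3.1,3.2,.3):
  for s in(-.7,.7):
    Rt=rz(ya)@DOWN@ry(s); foot=np.array([*C,11]); l=-Rt[:2,2]; l/=np.hypot(*l); foot[:2]-=36*l
    t=foot-47.5*Rt[:,2]; q=m.ik(t,Rt)
    if q is not None: print(round(ya,2),s,l.round(2),q.round(2),round(np.abs(q-m.get_joint_pos()).max(),2))
E
```

```text
False [610.05996941  82.08323661 123.69083192]
20.646349626534796 [ 0.42690393 -0.24460352  0.30014265] 6.8417
False [ 0.48836923 -0.1816676  -0.44974825]
20.413319804566683 [-0.41513242 -0.51609795 -0.84109012] 8.5667
[([609.3, 82.8, 260.3], 0.42)] [([610.6, 79.6, 231.8], 0.56)] [608.91311472  82.25198568 239.05822388]
top 0.6 ((524.957763671875, 578.7244873046875), (184.2445831298828, 149.96473693847656), 78.40200805664062)
top 0.58 ((441.8150329589844, 345.83245849609375), (151.5186767578125, 180.10032653808594), 85.89095306396484)
side 0.81 ((537.0555419921875, 437.8406066894531), (171.9906463623047, 52.63301086425781), 68.55169677734375)
-3.1 -0.7 [-1.   -0.04] [-0.47  1.28 -1.05  2.3   1.98  1.63 -1.19] 2.47
-3.1 0.7 [1.   0.04] [-0.1   1.46 -1.26  1.26  0.7   1.56  0.39] 1.86
-2.8 -0.7 [-0.94 -0.33] [-0.29  1.42 -1.26  2.41  2.19  1.77 -0.82] 2.67
-2.8 0.7 [0.94 0.33] [-0.21  1.47 -1.26  1.17  0.77  1.73  0.6 ] 2.08
-2.5 -0.7 [-0.8 -0.6] [-0.14  1.43 -1.26  2.46  2.36  1.57 -0.49] 2.85
-2.5 0.7 [0.8 0.6] [-0.29  1.47 -1.26  1.14  0.87  1.85  0.81] 2.28
-2.2 -0.7 [-0.59 -0.81] 
[... 1984 characters left out ...]
.42  0.91] [-1.24  1.12  0.36  1.65  0.34  0.84 -0.86] 0.82
2.0 0.7 [ 0.42 -0.91] [ 0.04  1.15 -0.74  1.9  -0.11  0.3   0.2 ] 1.67
2.3 -0.7 [-0.67  0.75] [-1.34  1.11  0.44  1.83  0.5   0.56 -0.82] 0.98
2.3 0.7 [ 0.67 -0.75] [-0.07  1.13 -0.59  1.72 -0.22  0.62  0.51] 1.98
2.6 -0.7 [-0.86  0.52] [-1.48  1.16  0.63  2.02  0.67  0.19 -0.8 ] 1.16
2.6 0.7 [ 0.86 -0.52] [-0.15  1.16 -0.57  1.55 -0.1   0.9   0.6 ] 2.07
2.9 -0.7 [-0.97  0.24] [-0.74  1.09 -0.62  2.16  1.76  1.23 -1.45] 2.25
2.9 0.7 [ 0.97 -0.24] [-0.23  1.2  -0.58  1.39  0.03  1.13  0.7 ] 2.18
3.2 -0.7 [-1.   -0.06] [-0.47  1.28 -1.05  2.3   2.    1.63 -1.18] 2.48
3.2 0.7 [1.   0.06] [-0.11  1.46 -1.26  1.25  0.7   1.57  0.4 ] 1.88
```

View pics/side2.png

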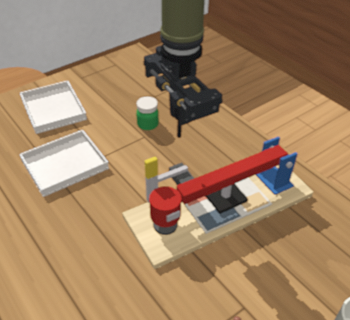

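Side crop: the pin hangs in the gripper at (180,130), the boom is still down, and the latch is shut. Next I'll place it tilted along the tray's long axis.

```bash
python3 - <<'E'
from h import *
R=rz(-0.145)@DOWN
m.movel([560,220,240],max_speed=250)
C=np.array([442,345.5]); Rt=rz(-0.07)@DOWN@ry(-.7); l=-Rt[:2,2]; l/=np.hypot(*l)
foot=np.array([*(C-36*l),10.]); t=foot-48*Rt[:,2]
m.movep(t+[0,0,110],Rt)
print(m.get_finger_gap(),m.movel(t,max_speed=90,max_force=8),t,m.get_ee_pos(),m.get_contact_force())
m.ungrasp()
m.movel(t-90*Rt[:,2],max_speed=200)
m.movep([534,180,250],R)
print(m.get_t())
for c in("side","top"):
    p,W=cloud(c); cv2.imwrite(f"pics/{c}3.png",p[...,::-1])
    for n in("pin_head","pin_mid","tray"): print(c,n,[(np.round(r["at"]).tolist(),round(r["confidence"],2)) for r in m.pinpoint(n,c)])
    if c=="side":s=p[150:300,130:330]
    else:tp=p[220:370,150:350]
cv2.imwrite("pics/c3.png",cv2.resize(np.hstack([s,tp]),(800,300),interpolation=cv2.INTER_CUBIC)[...,::-1])
E
```

```text
20.866253815514316 False [436.93488391 345.85513838  46.71242499] [437.35262842 345.99656142  47.26856601] [-0.2770148   1.2028394   0.03250438]
14.3
side pin_head [([469.0, 344.0, 20.0], 0.54)]
side pin_mid [([444.0, 344.0, 15.0], 0.74)]
side tray [([527.0, 581.0, 2.0], 0.73), ([442.0, 345.0, 1.0], 0.68), ([525.0, 19.0, 75.0], 0.44)]
top pin_head []
top pin_mid []
top tray [([520.0, 579.0, -2.0], 0.88), ([443.0, 344.0, -3.0], 0.63)]
```

View pics/c3.png

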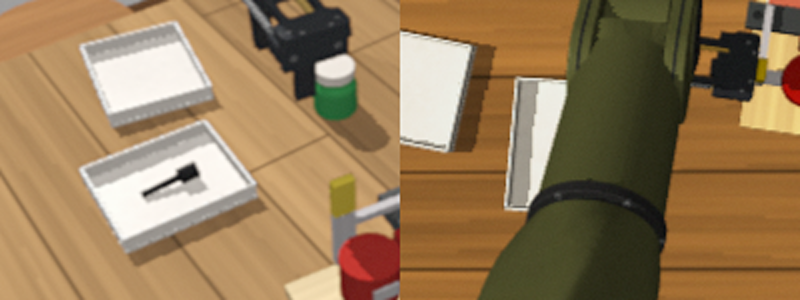

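Crop: the pin lies inside the near tray at (170,180), and tray and jar haven't moved. Next is the latch.

```bash
python3 - <<'E'
from h import *
a=-0.145; Rs=rz(a); R=Rs@DOWN; O=np.array([525.2,19.6,0])
T=np.array([534.1,80.8])
m.movep([*T,225],R)
print(m.movel([*T,131],max_speed=100,max_force=15))
m.grasp(); print("gap",m.get_finger_gap(),m.get_contact_force(),m.get_t())
e0=Rs.T@(m.get_ee_pos()-O)
e=m.get_ee_pos()
hit=m.movel(e+Rs@[0,25,0],max_speed=30,max_force=16)
e1=Rs.T@(m.get_ee_pos()-O); print(hit,"stand tcp",e0,e1,(e1-e0)[1],Rs.T@m.get_contact_force(),m.get_finger_gap(),m.get_t())
p,W=cloud("wrist"); cv2.imwrite("pics/w4.png",p[...,::-1])
p,W=cloud("side"); cv2.imwrite("pics/s4.png",cv2.resize(p[200:350,240:440],(800,600),interpolation=cv2.INTER_CUBIC)[...,::-1])
E
```

```text
False
gap 11.723464716550456 [-1.03515132 -1.72853824 -0.71649172] 17.4167
False stand tcp [-4.63062543e-02  6.10519118e+01  1.30984532e+02] [-5.69409691e-02  8.02678067e+01  1.30927680e+02] 19.21589493928414 [  0.74895089 -12.83915865   0.05316506] 11.914873035174091 18.375
```

View pics/s4.png

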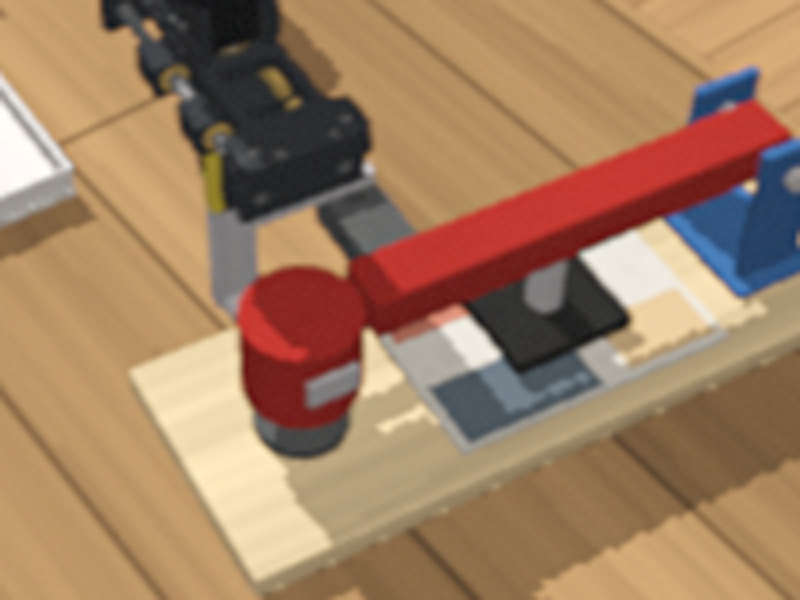

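Latch moved 19.2 mm and met its stop (12.8 N). Now I'll lift along the hinge arc, keeping the pull.

```bash
python3 - <<'E'
from h import *
from scipy.optimize import brentq
a=-0.145; Rs=rz(a); R=Rs@DOWN; O=np.array([525.2,19.6,0]); Hn=np.array([300,0,100.])
c0=np.array([0,85.,131]); th=brentq(lambda t:300*np.sin(t)+12*np.cos(t)-112,0,.8); print("theta",th)
for t in np.linspace(0,th,9)[1:]:
    B=ry(t); P=Hn+B@(c0-Hn); P=O+Rs@P
    hit=m.movel(P,Rs@B@DOWN,max_speed=50,max_force=35)
    e=Rs.T@(m.get_ee_pos()-O); print(round(t,3),hit,(e-(Hn+B@(c0-Hn))).round(1),(Rs.T@m.get_contact_force()).round(1),round(m.get_finger_gap(),1))
    if hit: break
print(m.get_t())
p,W=cloud("side"); cv2.imwrite("pics/s5.png",cv2.resize(p[150:350,200:467],(800,600),interpolation=cv2.INTER_CUBIC)[...,::-1])
q=W[masks(p)["red"]]; q=(q-O)@Rs; q=q[(abs(q[:,1])<20)&(q[:,0]>50)&(q[:,0]<250)]
xs=np.arange(60,240,20); zs=[q[(q[:,0]>x)&(q[:,0]<x+20)][:,2].max() for x in xs]
k=np.polyfit(xs+10,zs,1); print("boom slope rad",np.arctan(k[0]))
for n in("coupler_top","boom","panel","pin_mid","latch_tab"): print(n,[(np.round(r["at"]).tolist(),round(r["confidence"],2)) for r in m.pinpoint(n,"side")])
E
```

```text
theta 0.3422993359111043
0.043 False [-0.2 -4.8 -0.5] [  0.9 -11.4  -4.5] 11.8
0.086 False [-0.2 -4.8 -0.6] [  0.7 -10.6  -4.8] 11.7
0.128 False [-0.3 -4.8 -0.6] [  1.  -10.1  -5.4] 11.8
0.171 False [-0.3 -4.8 -0.7] [  0.6 -11.3  -4.9] 11.7
0.214 False [-0.4 -4.8 -0.7] [  0.2 -12.1  -5.7] 12.0
0.257 False [-0.4 -4.8 -0.7] [ -1.1 -10.2  -4.7] 11.7
0.3 False [-0.5 -4.8 -0.8] [ -0.5 -10.3  -4.7] 11.9
0.342 False [-0.5 -4.8 -0.8] [ -2.  -10.   -4.9] 12.1
21.7417
boom slope rad -0.33990412651388274
coupler_top [([545.0, 16.0, 210.0], 0.66)]
boom [([535.0, 17.0, 175.0], 0.77), ([524.0, 17.0, -2.0], 0.66)]
panel [([682.0, -0.0, 18.0], 0.56)]
pin_mid [([444.0, 344.0, 12.0], 0.58), ([566.0, 96.0, 251.0], 0.23)]
latch_tab [([568.0, 98.0, 249.0], 0.6), ([678.0, -2.0, 20.0], 0.49)]
```

View pics/s5.png

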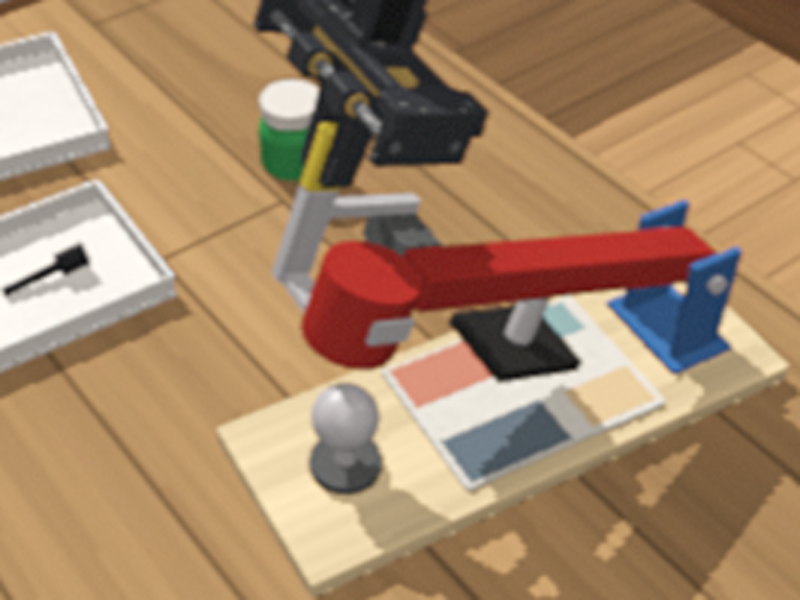

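The picture shows the coupler at (360,305), raised clear of the ball at (345,415). The panel is flat in place and the pin is in the tray at (50,270). I'm handing it in.

```bash
python3 - <<'E'
from rig import manip as m
m.hold(0.5); print(m.get_finger_gap(),m.get_ee_pos(),m.get_contact_force(),m.get_t()); m.finish_job()
E
```

```text
11.669629347812148 [563.77766785  95.03571554 229.08954008] [ -2.97879789 -10.53199613  -5.59398903] 22.5417
the job is handed in; nothing more can be done
```

The job is done and handed in at 22.5 s. The arm is still holding the red boom's coupler up off the ball.

- **Pin:** I drew it straight up out of the press and laid it in the white tray nearest the robot. It showed lying inside the tray in the last picture, and the tray's measured position had not changed.
- **Latch:** I pulled the yellow tab 19.2 mm, up to its stop at about 12.8 N. I kept that pull on throughout the lift.
- **Lift:** The coupler rose about 10 cm along the hinge arc. The boom tilt measured 0.340 rad against 0.342 planned. The network put the coupler's top at 210 mm, up from 112 mm.
- **Hold:** At hand-in the grip gap was steady at 11.7 mm on the 12 mm tab, and the force on the tool was about 12 N.
- **Other objects:** The last panel and earlier tray readings stayed within the network's error. The paint jar showed standing in the last picture. I did not measure the brush pot, mug or jar again at the end, but the arm never went near the pot or the mug.

None of the checks on the actions failed. The networks gave some wrong or missing hits: early on, the side camera put the coupler's top at 76 mm and the wrist camera placed it at the pin. I set those aside in favour of my own depth fits.

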